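# Stack the change parts on the jar lidder's sprung pedestal and try its spring

### The arm

A 6-joint arm with a two-finger parallel gripper is mounted at the origin on the work surface. World frame = base frame: x ahead of the robot, y to its left, z up, the work surface at z = 0. Lengths are in m, angles in rad, forces in N, time in s.
With the tool pointing down it reaches from about 0.35 to 0.775 m from the base axis. Payload 7.3 kg.
Tool frame: the origin (TCP) lies midway between the tips of the shut fingers; the grasp point (between the pads) lies 19 mm behind it (robot.grip_depth is the z of the grasp point in the tool frame, in m); z points along the fingers, y is the line along which they close (so a half turn about z gives the same grasp; the last joint's range is limited). The gripper opens to 92 mm and grips with 3 to 60 N. Pads are 19 mm wide; open, the fingers measure 130 mm over their backs; the gripper's body (75 mm by 190 mm) begins 47 mm behind the grasp point.
Start: joints at [1.176, 0.342, 1.524, -0, 1.275, -0.146], TCP at [0.129, 0.509, 0.227] pointing down, gripper open.
Joint ranges: [-2.53, 2.53], [-0.77, 2.02], [0.04, 2.7], [-1, 4.14], [0.28, 2.66], [-3.11, 3.11]. Speed limits (rad/s): [2.57, 2.57, 3.14, 3.14, 3.14, 3.14].

### API

Orientations are given as [roll, pitch, yaw] about the fixed x, y, z axes, in that order (R = Rz(yaw) Ry(pitch) Rx(roll)).
In Python, from cell import robot, viewer gives the robot as it stands.
- The arm moves only by the tool step_arm, never from a script. Its argument "increments" is a list of rows, each an object with "delta_pos": the shift along the tool's x, y, z in cm, a list of three; "dr": the turn, a rotation vector about the tool's x, y, z in degrees, a list of three; "fingers": the closure, from -1 (fully open) to 1 (shut), so that 0 is half open. In form: [{"delta_pos": [tx, ty, tz], "dr": [wx, wy, wz], "fingers": fingers}, ...]. A call has exactly 5 rows; each row is the pose to reach, as a shift and turn from the pose commanded when the call began, along the tool's axes at that moment; what a row does not reach only later rows make up. A row lasts 1/8 s, in which the tool goes at most 62.5 mm and 10.7 degrees, less where a joint would pass 70% of its speed; a pose out of reach is approached as far as the arm can. A call with a gripper value outside its range is refused whole. The fingers move at their own pace and stop on an object; "newtons" is the grip in N (left out, the last holds). Time passes only in rows, so rows that repeat a pose let the fingers close, or fill a call up. It gives the time, the measured TCP pose, the force, the opening and the grip force at its end, in the units of the state.
- robot.observe(): the state, without advancing time (a new reading comes with each control period).
- viewer.read_camera(name): name is "side" or "top"; returns the picture (420x560x3 uint8, red, green, blue); there is no depth.
- viewer.camera_params(name): a dict with "K" (3x3 intrinsics, pixels), "T" (4x4, takes a point from camera to world coordinates). Camera axes: x right, y down, z forward; pixel columns grow to the right and rows downward; lengths in m; the calibration is good to about 2 mm. A picture is of the moment at which its call begins. camera_params takes no time and is no camera call.
- robot.hand_in(): hands the job in; it is judged then, once.
The state is a dict: "time": time; "qpos": joint angles; "qvel": joint speeds; "joint_efforts": joint torques, N m; "tool_pos": TCP position; "tool_rot": TCP orientation; "contact_force": force on the tool from outside, world axes, zero at the start; "torque": the same for the moment, N m; "opening": finger opening in m; "grip_force": force on a finger pad.
Only numpy, scipy, OpenCV 4.12 (cv2) and the standard library are available. Lean on these libraries where they do the work, as an engineer would, in place of code of your own. Each camera call takes 0.05 s, during which the arm holds its last target. There are 200 camera calls.

### The job

Set up the jar lidder's sprung pedestal: seat the blue flanged hub on the pedestal's centring spigot, the white one on the blue and the yellow cap on the white, each flange down and fully home, set down rather than dropped and let go of before the next step. Then push straight down on the yellow cap until the pedestal's pointer is level with the red mark on its scale, hold it there for a second without bottoming the spring, and let it come all the way up again with the stack still seated. Leave the red cap and the jars where they are.

Things in the scene. Friction and masses are not known exactly. Their poses are not given: they have to be found in the camera images.
- blue_mid (a point): Middle of the blue plastic flanged hub, on its axis 33 mm above its underside; z up its axis. Upright, 66 mm tall, flange 110 mm across, 0.3 kg. Underside: centred blind recess 42.5 mm across, 12 mm deep. Flange 16 mm thick, above it a plain round body 56 mm across, to grip, up to a shoulder 56 mm above the underside, on which the next part rests. On top, a spigot 40 mm across, 10 mm high.
- white_mid (a point): Middle of the white plastic flanged hub, on its axis 33 mm above its underside; z up its axis. Upright, 66 mm tall, flange 100 mm across, 0.26 kg. Underside: centred blind recess 42.5 mm across, 12 mm deep. Flange 16 mm thick, above it a plain round body 56 mm across, to grip, up to a shoulder 56 mm above the underside, on which the next part rests. On top, a spigot 40 mm across, 10 mm high.
- yellow_mid (a point): Middle of the yellow plastic flanged end cap, on its axis 27 mm above its underside; z up its axis. Upright, 54 mm tall, flange 90 mm across, 0.18 kg. Underside: centred blind recess 42.5 mm across, 12 mm deep. Flange 16 mm thick, above it a plain round body 56 mm across, to grip, up to 50 mm. On top, a flat black rubber pad 50 mm across, 4 mm thick.
- spigot (a point): Centre of the top face of the pedestal's round aluminium platform (116 mm across), at the foot of its steel centring spigot: 40 mm across, 10 mm high, last 3 mm tapered (so are the hubs' spigots). z up; the face is 84 mm above the bench at rest and sinks with the platform. A black pointer, fixed to the platform, reaches out 99 mm along +x.
- mark (a point): Middle of the red band, 10 mm high and 55 mm above the bench, round the pedestal's scale: a white post 10 x 24 mm that reaches 92 mm above the bench, 88 mm out from the spigot's axis. The pointer (76 mm above the bench at rest) moves down beside it.
- platform (a joint): How far the platform is pressed down, m: 0 at rest at the top, 0.036 bottomed. The pointer is level with the middle of the red band at 0.021, within the band from 0.016 to 0.026. The spring carries 17 N before it gives (the stack's weight does not move it), then 3 N more per 10 mm; well damped. It rises by itself when let go.
- red_mid (a point): Middle of a red flanged end cap, same shape and size as the yellow one: for another jar, to be left alone.
- jar1: Closed jar, amber with a yellow lid, 72 mm across, 115 mm tall, origin under its centre; standing on the far side of the bench, to be left alone.
- jar2: Closed jar, amber with a red lid, 72 mm across, 115 mm tall, origin under its centre; standing on the far side of the bench, to be left alone.
Not all that is in view belongs to the job. What is shaped like the part that bears blue_mid but turquoise is not meant. Leave any turquoise look-alike of the part that bears yellow_mid alone.

How it is judged:
By the outcome, as a careful person would: the job done as asked, in the order asked, and still so for the second after the job is handed in, with the robot touching nothing.
It also fails if it takes over 72 s, if anything falls off the work surface, if the arm or the gripper's body presses on something with over 40 N, if the wrist force passes 120 N, or if a joint passes its speed limit or range.

## Working session

There is one attempt and no reset: what is moved stays moved. The work goes in short steps, Python scripts to look and compute and a tool call to move; the robot and the scene stay as the last step left them, time stands still between calls to the robot, and variables do not carry over. Pictures are saved under pics/ and viewed, at most 12 in all, crops included, and the job is handed in when it is done.

Besides the shell and the picture viewer there is one more tool, called after "Emit:" in YAML: its name, and indented under it one key for each argument. step_arm: Moves the arm, as the interface text tells. Its arguments: {"type":"object","properties":{"increments":{"type":"array"},"newtons":{"type":"number"}},"required":["increments"]}

```bash
mkdir -p pics; python3 - <<'E'
from cell import robot, viewer
import cv2,numpy as np
for n in("side","top"):
    im=viewer.read_camera(n); cv2.imwrite(f"pics/{n}0.png",im[:,:,::-1])
    p=viewer.camera_params(n); print(n,p["K"].round(1).tolist(),p["T"].round(3).tolist())
s=robot.observe(); print({k:np.round(v,4).tolist() for k,v in s.items()}, robot.grip_depth)
E
```

```text
side [[518.9, 0.0, 275.9], [0.0, 518.9, 202.5], [0.0, 0.0, 1.0]] [[0.964, -0.127, 0.235, 0.136], [-0.266, -0.508, 0.819, -1.247], [0.015, -0.852, -0.523, 0.863], [0.0, 0.0, 0.0, 1.0]]
top [[495.1, 0.0, 281.8], [0.0, 495.1, 209.2], [0.0, 0.0, 1.0]] [[-0.028, -0.99, 0.138, 0.275], [-1.0, 0.029, 0.006, -0.051], [-0.01, -0.138, -0.99, 1.571], [0.0, 0.0, 0.0, 1.0]]
{'time': 0.1, 'qpos': [1.176, 0.3426, 1.5249, -0.0, 1.2754, -0.146], 'qvel': [0.0001, 0.0002, -0.0016, -0.0, -0.0026, -0.001], 'joint_efforts': [0.0007, -43.2007, -24.4694, 0.0718, 0.0526, -0.0001], 'tool_pos': [0.1291, 0.5085, 0.2261], 'tool_rot': [-3.1402, -0.0002, 2.8928], 'contact_force': [-0.9608, -0.5822, -0.0235], 'torque': [0.0248, -0.0446, 0.0033], 'grip_force': 0.0, 'opening': 0.0915} -0.0188
```

View pics/side0.png

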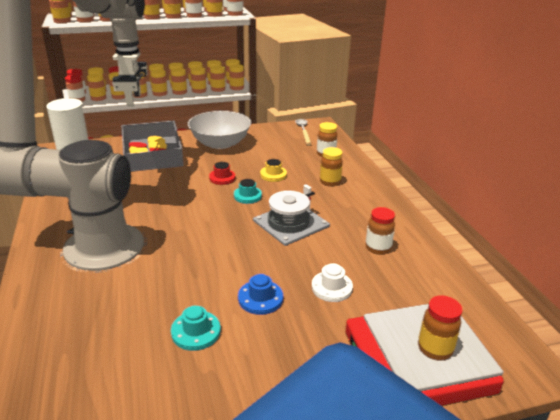

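View pics/top0.png

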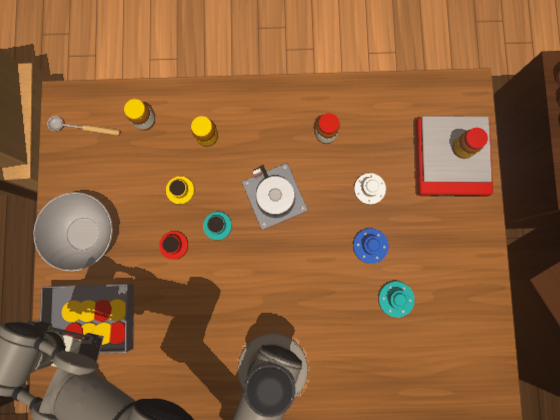

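Side view: blue hub (260,293), white hub (332,282), pedestal (290,215), yellow cap (273,170), red cap (222,173). Top view: blue (371,245), white (370,188), yellow (180,190), red (174,245), pedestal (275,195) with its scale at (259,172).

Look-alikes in the top view: the turquoise hub (397,299) and the turquoise cap (217,225) are not meant. The blue hub at (371,245) and the yellow-flanged cap at (180,190) match by colour. The yellow items at (138,112) and (203,128) are jar lids.

```bash
cat > h.py <<'E'
from cell import robot, viewer
import cv2, numpy as np
P={n:viewer.camera_params(n) for n in("side","top")}
def ray(n,u,v,z):
    T=P[n]["T"]; d=T[:3,:3]@np.linalg.solve(P[n]["K"],[u,v,1]); o=T[:3,3]
    return (o+d*(z-o[2])/d[2])[:2]
def proj(n,p):
    T=P[n]["T"]; q=P[n]["K"]@(T[:3,:3].T@(np.asarray(p)-T[:3,3])); return q[:2]/q[2]
def get(n,tag=None):
    im=viewer.read_camera(n)
    if tag: cv2.imwrite(f"pics/{tag}.png",im[:,:,::-1])
    return im
R={"blue":((105,130,40),(125,255,255)),"yellow":((22,150,90),(33,255,255)),"white":((0,0,150),(180,60,255))}
def blob(im,col,near,r):
    m=cv2.inRange(cv2.cvtColor(im,cv2.COLOR_RGB2HSV),*R[col])
    k=np.zeros_like(m); cv2.circle(k,tuple(int(round(a)) for a in near),r,255,-1); m&=k
    c=max(cv2.findContours(m,cv2.RETR_EXTERNAL,cv2.CHAIN_APPROX_NONE)[0],key=cv2.contourArea)
    h=cv2.convexHull(c); M=cv2.moments(h); return M["m10"]/M["m00"],M["m01"]/M["m00"],cv2.boundingRect(h)
E
python3 - <<'E'
from h import *
im=cv2.imread("pics/top0.png")[:,:,::-1].copy()
for c,q in dict(blue=(371,245),white=(370,188),yellow=(180,190)).items():
    u,v,b=blob(im,c,q,26); print(c,round(u,1),round(v,1),b,ray("top",u,v,.008).round(4))
u,v,b=blob(im,"white",(275,195),28); print("plat",u,v,b,ray("top",u,v,.082).round(4))
a=cv2.resize(im[155:225,160:310],None,fx=5,fy=5,interpolation=cv2.INTER_CUBIC)
s=cv2.imread("pics/side0.png")[:,:,::-1]
b=cv2.resize(s[180:245,240:340],None,fx=3.5,fy=3.5,interpolation=cv2.INTER_CUBIC)
d=cv2.resize(im[165:270,340:400],None,fx=3.5,fy=3.5,interpolation=cv2.INTER_CUBIC)[:240]
o=np.zeros((590,750,3),np.uint8); o[:350,:750]=a; o[350:350+228,:350]=b[:228]; o[350:590,370:580]=d[:240]
cv2.imwrite("pics/c1.png",o[:,:,::-1])
E
```

```text
blue 370.4 245.6 (354, 229, 34, 34) [ 0.3696 -0.3172]
white 369.4 188.3 (354, 173, 32, 32) [ 0.5527 -0.3235]
yellow 179.5 189.7 (166, 176, 28, 28) [0.5659 0.2851]
plat 274.113309352518 198.1641829393628 (248, 176, 55, 47) [ 0.5176 -0.0194]
```

View pics/c1.png

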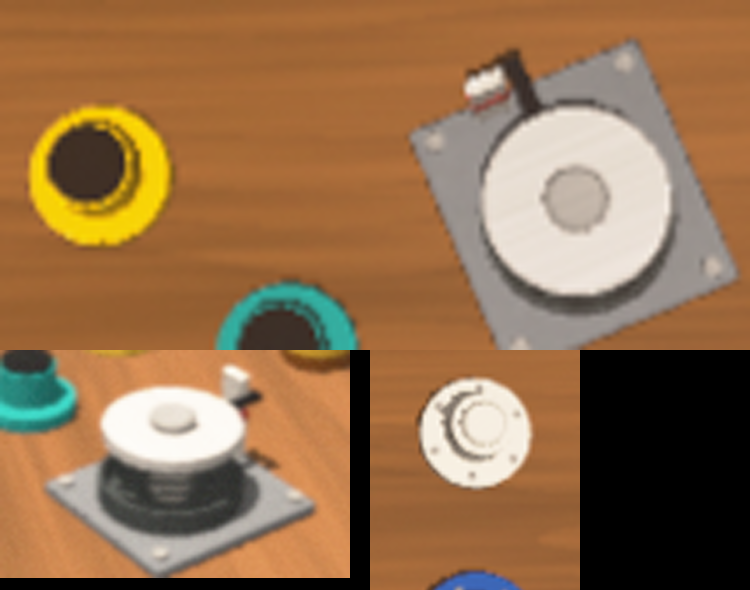

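The crop shows the yellow cap with its black pad, the platform disc (crop (577,200), so top pixel about (275,194.6)), and the white hub. The scale sits up-left of the disc. Next I'll refine the platform position and cross-check it in the side view.

```bash
python3 - <<'E'
from h import *
t=cv2.imread("pics/top0.png")[:,:,::-1].copy();s=cv2.imread("pics/side0.png")[:,:,::-1].copy()
for n,im,q,r in(("top",t,(275,195),24),("side",s,(290,203),24)):
  for th in (150,185,200,215):
    R["w"]=((0,0,th),(40,45,255)); 
    u,v,b=blob(im,"w",q,r); print(n,th,round(u,2),round(v,2),b,[ray(n,u,v,z).round(4) for z in(.084,.080,.078)])
# side-view outlines of hubs: lowest rows/extents give flange; predicted vs seen bbox centres
for c,xy,rr,q in(("blue",(.3696,-.3172),.055,(260,293)),("white",(.5527,-.3235),.05,(332,282)),("yellow",(.5659,.2851),.045,(273,170))):
    u,v,b=blob(s,c,q,27)
    a=np.linspace(0,2*np.pi,200)
    pts=np.array([proj("side",(xy[0]+rr*np.cos(k),xy[1]+rr*np.sin(k),z)) for k in a for z in(0,.016)])
    print(c,"seen l,r,bottom",b[0]-.5,b[0]+b[2]-.5,b[1]+b[3]-.5,"pred",pts[:,0].min().round(1),pts[:,0].max().round(1),pts[:,1].max().round(1))
print(proj("side",(.518,-.03,.084)))
E
```

```text
top 150 274.66 196.58 (251, 176, 49, 43) [array([ 0.5221, -0.0212]), array([ 0.5228, -0.0211]), array([ 0.5231, -0.0211])]
top 185 274.81 194.89 (256, 177, 38, 37) [array([ 0.5274, -0.0218]), array([ 0.528 , -0.0217]), array([ 0.5284, -0.0217])]
top 200 274.89 194.83 (257, 177, 37, 37) [array([ 0.5275, -0.022 ]), array([ 0.5282, -0.022 ]), array([ 0.5285, -0.0219])]
top 215 274.9 194.75 (257, 177, 37, 37) [array([ 0.5278, -0.0221]), array([ 0.5284, -0.022 ]), array([ 0.5288, -0.022 ])]
side 150 290.88 200.59 (269, 185, 41, 30) [array([ 0.5306, -0.0279]), array([ 0.5326, -0.0216]), array([ 0.5336, -0.0185])]
side 185 290.46 199.9 (269, 185, 41, 29) [array([ 0.5306, -0.0239]), array([ 0.5326, -0.0176]), array([ 0.5336, -0.0145])]
side 200 288.73 201.35 (269, 191, 41, 22) [array([ 0.5234, -0.0304]), array([ 0.5254, -0.0242]), array([ 0.5264, -0.0211])]
side 215 288.82 201.03 (269, 191, 41, 21) [array([ 0.5241, -0.0288]), array([ 0.5261, -0.0226]), array([ 0.5271, -0.0194])]
blue seen l,r,bottom 238.5 282.5 313.5 pred 238.4 283.8 313.9
white seen l,r,bottom 311.5 352.5 301.5 pred 312.4 352.9 300.9
yellow seen l,r,bottom 259.5 286.5 179.5 pred 260.9 286.8 180.9
[286.9021961 201.5130826]
```

Emit:
step_arm:
  increments:
    - {"delta_pos":[-5.9,-2,0],"dr":[0,0,0],"fingers":-1}
    - {"delta_pos":[-11.8,-4,0],"dr":[0,0,0],"fingers":-1}
    - {"delta_pos":[-17.7,-6,0],"dr":[0,0,0],"fingers":-1}
    - {"delta_pos":[-23.6,-8,0],"dr":[0,0,0],"fingers":-1}
    - {"delta_pos":[-29.5,-10,0],"dr":[0,0,0],"fingers":-1}
  newtons: 30

```text
time: 0.72
tool_pos: [0.3919, 0.3379, 0.2265]
tool_rot: [-3.142, -0.0, 2.893]
contact_force: [0.4, 1.4, -0.3]
opening: 0.0918
grip_force: 0.0
```

Emit:
step_arm:
  increments:
    - {"delta_pos":[-3.5,-5,0],"dr":[0,0,0],"fingers":-1}
    - {"delta_pos":[-7,-10,0],"dr":[0,0,0],"fingers":-1}
    - {"delta_pos":[-10.6,-15.2,0],"dr":[0,0,0],"fingers":-1}
    - {"delta_pos":[-14.2,-20.2,0],"dr":[0,0,0],"fingers":-1}
    - {"delta_pos":[-17.8,-25.3,0],"dr":[0,0,0],"fingers":-1}

```text
time: 1.35
tool_pos: [0.5011, 0.0483, 0.2266]
tool_rot: [3.141, -0.0, 2.893]
contact_force: [0.1, 0.7, -0.9]
opening: 0.0919
grip_force: 0.0
```

Emit:
step_arm:
  increments:
    - {"delta_pos":[0.9,-6.1,0],"dr":[0,0,0],"fingers":-1}
    - {"delta_pos":[1.8,-12.2,0],"dr":[0,0,0],"fingers":-1}
    - {"delta_pos":[2.8,-18.3,0],"dr":[0,0,0],"fingers":-1}
    - {"delta_pos":[3.7,-24.4,0],"dr":[0,0,0],"fingers":-1}
    - {"delta_pos":[4.6,-30.5,0],"dr":[0,0,0],"fingers":-1}

```text
time: 1.98
tool_pos: [0.3799, -0.2356, 0.2266]
tool_rot: [3.141, -0.0, 2.893]
contact_force: [0.9, -0.8, 0.9]
opening: 0.0919
grip_force: 0.0
```

Emit:
step_arm:
  increments:
    - {"delta_pos":[-0.5,-4.4,3.5],"dr":[0,0,0],"fingers":-1}
    - {"delta_pos":[-1,-8.15,7.5],"dr":[0,0,0],"fingers":-1}
    - {"delta_pos":[-1,-8.15,12.5],"dr":[0,0,0],"fingers":-1}
    - {"delta_pos":[-1,-8.15,17],"dr":[0,0,0],"fingers":-1}
    - {"delta_pos":[-1,-8.15,20.5],"dr":[0,0,0],"fingers":-1}

```text
time: 2.6
tool_pos: [0.37, -0.3149, 0.0196]
tool_rot: [3.14, -0.002, 2.892]
contact_force: [0.3, -0.3, 0.4]
opening: 0.0918
grip_force: 0.0
```

Emit:
step_arm:
  increments:
    - {"delta_pos":[0,0,0],"dr":[0,0,0],"fingers":1}
    - {"delta_pos":[0,0,0],"dr":[0,0,0],"fingers":1}
    - {"delta_pos":[0,0,0],"dr":[0,0,0],"fingers":1}
    - {"delta_pos":[0,0,0],"dr":[0,0,0],"fingers":1}
    - {"delta_pos":[0,0,0],"dr":[0,0,0],"fingers":1}
  newtons: 30

```text
time: 3.22
tool_pos: [0.3713, -0.3163, 0.0229]
tool_rot: [-3.14, 0.002, 2.893]
contact_force: [-1.2, -1.7, 6.4]
opening: 0.0555
grip_force: 30.0
```

Emit:
step_arm:
  increments:
    - {"delta_pos":[0,0,-4],"dr":[0,0,0],"fingers":1}
    - {"delta_pos":[0,0,-9],"dr":[0,0,0],"fingers":1}
    - {"delta_pos":[-0.5,2,-14],"dr":[0,0,0],"fingers":1}
    - {"delta_pos":[-1.5,6,-17],"dr":[0,0,0],"fingers":1}
    - {"delta_pos":[-3,12,-17],"dr":[0,0,0],"fingers":1}

```text
time: 3.85
tool_pos: [0.4305, -0.2069, 0.1942]
tool_rot: [-3.14, 0.005, 2.89]
contact_force: [1.2, 0.6, -4.4]
opening: 0.0552
grip_force: 30.0
```

Emit:
step_arm:
  increments:
    - {"delta_pos":[-1.5,6,0],"dr":[0,0,0],"fingers":1}
    - {"delta_pos":[-3,12,0],"dr":[0,0,0],"fingers":1}
    - {"delta_pos":[-4.3,17,0],"dr":[0,0,0],"fingers":1}
    - {"delta_pos":[-5,20.4,0],"dr":[0,0,0],"fingers":1}
    - {"delta_pos":[-5,20.4,3],"dr":[0,0,0],"fingers":1}

```text
time: 4.47
tool_pos: [0.5298, -0.0187, 0.1627]
tool_rot: [3.14, 0.004, 2.896]
contact_force: [0.3, -1.0, -3.1]
opening: 0.0559
grip_force: 30.0
```

```bash
python3 - <<'E'
from h import *
t=get("top","t1");s=get("side","s1")
st=robot.observe();p=st["tool_pos"];print(p.round(4),st["contact_force"].round(1),st["opening"])
print(proj("top",(p[0],p[1],p[2]-.013)),proj("side",(p[0],p[1],p[2]-.013)),proj("side",(.528,-.022,.084)))
a=cv2.resize(t[140:245,210:340],None,fx=3,fy=3,interpolation=cv2.INTER_CUBIC)
b=cv2.resize(s[120:255,230:350],None,fx=3,fy=3,interpolation=cv2.INTER_CUBIC)
o=np.zeros((405,750,3),np.uint8);o[:315,:390]=a;o[:405,390:]=b
cv2.imwrite("pics/c2.png",o[:,:,::-1])
E
```

```text
[ 0.5255 -0.0199  0.1586] [-1.6 -0.8 -3.6] 0.05564198640832498
[273.66176237 192.0203595 ] [288.99442732 180.8490023 ] [289.42723912 199.67851064]
```

View pics/c2.png

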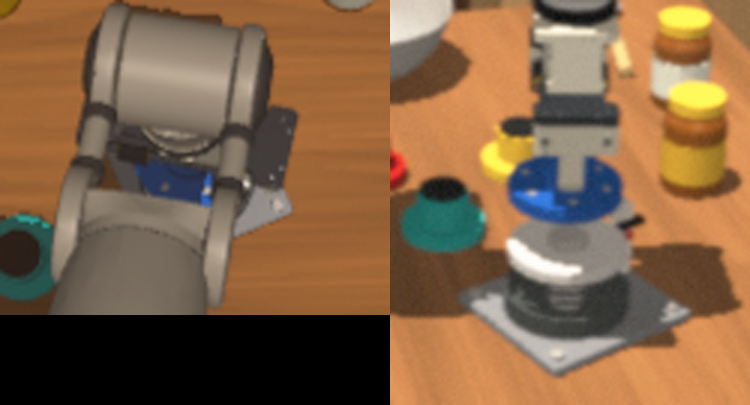

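The side crop shows the blue hub held level, flange centre at about (288,183), just above the spigot at (289,199). I'll quantify that offset and the noise in the tool reading.

```bash
cat >> h.py <<'E'
def flange(im,col,c,rr,near,r=30):
    "side view: seen minus predicted (left,right,bottom) px for a flange of radius rr, underside centre c; world xy correction"
    R["blue"]=((108,130,60),(125,255,255))
    u,v,b=blob(im,col,near,r); a=np.linspace(0,2*np.pi,200)
    pts=np.array([proj("side",(c[0]+rr*np.cos(k),c[1]+rr*np.sin(k),c[2]+z)) for k in a for z in(0,.016)])
    d=np.array([b[0]-.5-pts[:,0].min(),b[0]+b[2]-.5-pts[:,0].max(),b[1]+b[3]-.5-pts[:,1].max()])
    J=np.array([(proj("side",np.add(c,e))-proj("side",c))/.001 for e in np.eye(3)[:2]*.001]).T
    return d,np.linalg.solve(J,[d[:2].mean(),d[2]])
E
python3 - <<'E'
from h import *
ps=[]
for i in range(6):
    s=get("side");ps.append(robot.observe()["tool_pos"].copy())
ps=np.array(ps);print(ps.round(4));p=ps.mean(0);print(p)
c=(p[0],p[1],p[2]-.021);near=proj("side",c);print(near);print(flange(s,"blue",c,.055,near))
E
```

```text
[[ 0.5264 -0.0206  0.1602]
 [ 0.5273 -0.0211  0.1615]
 [ 0.528  -0.0215  0.1623]
 [ 0.5283 -0.0217  0.1626]
 [ 0.5284 -0.0217  0.1628]
 [ 0.5284 -0.0217  0.1627]]
[ 0.52781402 -0.02137633  0.16202015]
[289.8808743  182.41904516]
(array([ 0.97785566, -3.03340298,  0.27354079]), array([-0.00329636, -0.00081653]))
```

Emit:
step_arm:
  increments:
    - {"delta_pos":[0,0,2],"dr":[0,0,0],"fingers":1}
    - {"delta_pos":[0,0,3],"dr":[0,0,0],"fingers":1}
    - {"delta_pos":[0,0,4],"dr":[0,0,0],"fingers":1}
    - {"delta_pos":[0,0,4],"dr":[0,0,0],"fingers":1}
    - {"delta_pos":[0,0,4],"dr":[0,0,0],"fingers":1}

```text
time: 5.5
tool_pos: [0.5283, -0.0212, 0.1221]
tool_rot: [3.141, 0.001, 2.893]
contact_force: [-0.6, 0.2, -2.5]
opening: 0.0553
grip_force: 30.0
```

```bash
python3 - <<'E'
from h import *
for i in range(3): s=get("side","s2")
st=robot.observe();p=st["tool_pos"];print(p.round(4),st["contact_force"].round(1))
c=(p[0],p[1],p[2]-.021);n=proj("side",c)
for z in((100,90,30),(100,110,40),(105,120,50)):
    R["b"]=(z,(130,255,255)); 
    u,v,b=blob(s,"b",n,32); print(b)
a=np.linspace(0,2*np.pi,200)
for cc,rr,zz in((c,.055,(0,.016)),((.528,-.022,.084),.058,(0,))):
    pts=np.array([proj("side",(cc[0]+rr*np.cos(k),cc[1]+rr*np.sin(k),cc[2]+z)) for k in a for z in zz]); print(pts.min(0),pts.max(0))
x=cv2.resize(s[155:230,255:325],None,fx=8,fy=8,interpolation=cv2.INTER_CUBIC)
cv2.imwrite("pics/c3.png",x[:,:,::-1])
E
```

```text
[ 0.5283 -0.0212  0.1222] [-0.3 -0.2 -3.8]
(271, 185, 38, 20)
(271, 185, 38, 20)
(271, 185, 38, 20)
[270.54602225 180.27073034] [309.002008   204.47319064]
[269.41094878 189.62259138] [309.46063093 210.41649097]
```

View pics/c3.png

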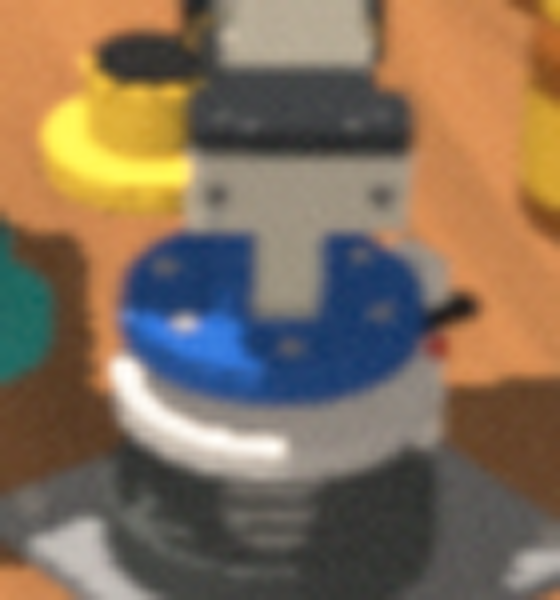

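The crop shows the hub flange (122..425) centred on the platform (113..440) to within about 1 mm. Lowering gently and watching the force.

Emit:
step_arm:
  increments:
    - {"delta_pos":[0,0,0.3],"dr":[0,0,0],"fingers":1}
    - {"delta_pos":[0,0,0.6],"dr":[0,0,0],"fingers":1}
    - {"delta_pos":[0,0,0.8],"dr":[0,0,0],"fingers":1}
    - {"delta_pos":[0,0,1.0],"dr":[0,0,0],"fingers":1}
    - {"delta_pos":[0,0,1.0],"dr":[0,0,0],"fingers":1}

```text
time: 6.28
tool_pos: [0.5287, -0.0218, 0.1118]
tool_rot: [-3.141, 0.002, 2.893]
contact_force: [3.1, -5.0, -3.3]
opening: 0.0554
grip_force: 30.0
```

Emit:
step_arm:
  increments:
    - {"delta_pos":[-0.06,-0.07,0],"dr":[0,0,0],"fingers":1}
    - {"delta_pos":[-0.06,-0.07,0.1],"dr":[0,0,0],"fingers":1}
    - {"delta_pos":[-0.06,-0.07,0.2],"dr":[0,0,0],"fingers":1}
    - {"delta_pos":[-0.06,-0.07,0.3],"dr":[0,0,0],"fingers":1}
    - {"delta_pos":[-0.06,-0.07,0.3],"dr":[0,0,0],"fingers":1}

```text
time: 6.9
tool_pos: [0.5286, -0.0221, 0.1087]
tool_rot: [-3.141, 0.0, 2.893]
contact_force: [2.2, -4.2, -2.9]
opening: 0.0555
grip_force: 30.0
```

Emit:
step_arm:
  increments:
    - {"delta_pos":[-0.06,-0.08,0],"dr":[0,0,0],"fingers":1}
    - {"delta_pos":[-0.06,-0.08,0.1],"dr":[0,0,0],"fingers":1}
    - {"delta_pos":[-0.06,-0.08,0.2],"dr":[0,0,0],"fingers":1}
    - {"delta_pos":[-0.06,-0.08,0.3],"dr":[0,0,0],"fingers":1}
    - {"delta_pos":[-0.06,-0.08,0.3],"dr":[0,0,0],"fingers":1}

```text
time: 7.52
tool_pos: [0.5285, -0.0225, 0.1069]
tool_rot: [3.141, -0.0, 2.893]
contact_force: [-3.0, 0.8, 10.7]
opening: 0.0554
grip_force: 30.0
```

Emit:
step_arm:
  increments:
    - {"delta_pos":[0,0,0],"dr":[0,0,0],"fingers":-1}
    - {"delta_pos":[0,0,0],"dr":[0,0,0],"fingers":-1}
    - {"delta_pos":[0,0,0],"dr":[0,0,0],"fingers":-1}
    - {"delta_pos":[0,0,-1],"dr":[0,0,0],"fingers":-1}
    - {"delta_pos":[0,0,-5],"dr":[0,0,0],"fingers":-1}

```text
time: 8.15
tool_pos: [0.5275, -0.0227, 0.1548]
tool_rot: [-3.141, -0.005, 2.893]
contact_force: [0.8, 0.1, 0.6]
opening: 0.0913
grip_force: 0.0
```

Emit:
step_arm:
  increments:
    - {"delta_pos":[0,0,-3],"dr":[0,0,0],"fingers":-1}
    - {"delta_pos":[-1,-5,-5],"dr":[0,0,0],"fingers":-1}
    - {"delta_pos":[-2,-11,-5],"dr":[0,0,0],"fingers":-1}
    - {"delta_pos":[-3.5,-17,-5],"dr":[0,0,0],"fingers":-1}
    - {"delta_pos":[-5,-23,-5],"dr":[0,0,0],"fingers":-1}

```text
time: 8.78
tool_pos: [0.5205, -0.26, 0.2067]
tool_rot: [-3.142, 0.001, 2.893]
contact_force: [0.1, 0.7, 0.3]
opening: 0.0918
grip_force: 0.0
```

```bash
python3 - <<'E'
from h import *
s=get("side","s3");t=get("top","t3")
st=robot.observe();print(st["tool_pos"].round(4))
n=proj("side",(.5285,-.0225,.1))
a=np.linspace(0,2*np.pi,200)
u,v,b=blob(s,"blue",n,40); print("side",b)
for zz in(.084,.087,.094):
    pts=np.array([proj("side",(.5285+.055*np.cos(k),-.0225+.055*np.sin(k),z+zz)) for k in a for z in(0,.016)]); print(zz,pts.min(0),pts.max(0))
x=cv2.resize(s[120:235,240:340],None,fx=5,fy=5,interpolation=cv2.INTER_CUBIC)
cv2.imwrite("pics/c4.png",x[:,:,::-1])
R["blue"]=((105,110,50),(125,255,255))
u,v,b=blob(t,"blue",proj("top",(.5285,-.0225,.1)),26); print("top",u,v,b,[ray("top",u,v,z).round(4) for z in (.084,.092,.1)])
E
```

```text
[ 0.52   -0.2641  0.2059]
side (271, 179, 34, 31)
0.084 [270.65794581 185.53348893] [308.91040706 209.91254111]
0.087 [270.66826022 184.6550531 ] [308.96104503 209.00888172]
0.094 [270.69241129 182.59838926] [309.07961583 206.89274022]
top 274.45401709401705 194.18615384615384 (257, 177, 36, 36) [array([ 0.5295, -0.0208]), array([ 0.5282, -0.0209]), array([ 0.5268, -0.0211])]
```

View pics/c4.png

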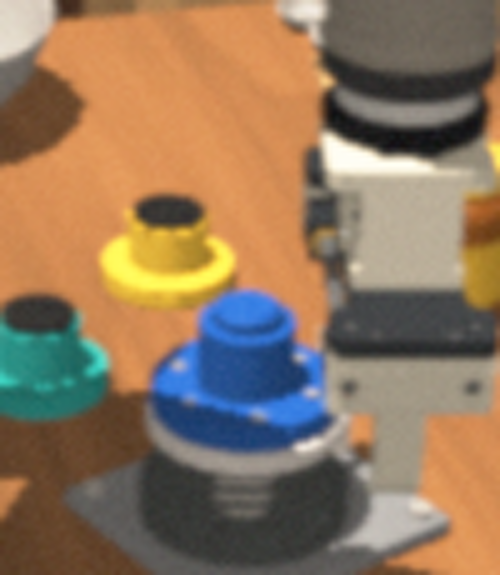

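Image: the blue hub sits level. Its flange bottom row is 209.5 against 209.9 predicted for z = 84 mm, so it is home. Next is the white hub.

Emit:
step_arm:
  increments:
    - {"delta_pos":[-2.5,-2.5,2],"dr":[0,0,0],"fingers":-1}
    - {"delta_pos":[-4.6,-4.9,6],"dr":[0,0,0],"fingers":-1}
    - {"delta_pos":[-4.6,-4.9,11],"dr":[0,0,0],"fingers":-1}
    - {"delta_pos":[-4.6,-4.9,16],"dr":[0,0,0],"fingers":-1}
    - {"delta_pos":[-4.6,-4.9,18.4],"dr":[0,0,0],"fingers":-1}

```text
time: 9.5
tool_pos: [0.552, -0.3154, 0.0189]
tool_rot: [3.14, -0.004, 2.893]
contact_force: [0.3, 0.3, 0.4]
opening: 0.0917
grip_force: 0.0
```

Emit:
step_arm:
  increments:
    - {"delta_pos":[0,0,0],"dr":[0,0,0],"fingers":-1}
    - {"delta_pos":[0,0,0],"dr":[0,0,0],"fingers":1}
    - {"delta_pos":[0,0,0],"dr":[0,0,0],"fingers":1}
    - {"delta_pos":[0,0,0],"dr":[0,0,0],"fingers":1}
    - {"delta_pos":[0,0,0],"dr":[0,0,0],"fingers":1}

```text
time: 10.12
tool_pos: [0.5536, -0.3177, 0.0227]
tool_rot: [-3.14, 0.002, 2.893]
contact_force: [-1.3, -2.6, 0.8]
opening: 0.0563
grip_force: 1.0
```

Emit:
step_arm:
  increments:
    - {"delta_pos":[0,0,0],"dr":[0,0,0],"fingers":1}
    - {"delta_pos":[0,0,-3],"dr":[0,0,0],"fingers":1}
    - {"delta_pos":[0,0,-9],"dr":[0,0,0],"fingers":1}
    - {"delta_pos":[0,0,-15],"dr":[0,0,0],"fingers":1}
    - {"delta_pos":[0,0,-20],"dr":[0,0,0],"fingers":1}

```text
time: 10.75
tool_pos: [0.553, -0.3164, 0.2234]
tool_rot: [3.141, -0.0, 2.893]
contact_force: [-0.4, -0.7, -2.6]
opening: 0.0556
grip_force: 30.0
```

Emit:
step_arm:
  increments:
    - {"delta_pos":[2,5.6,0],"dr":[0,0,0],"fingers":1}
    - {"delta_pos":[4,11.4,0],"dr":[0,0,0],"fingers":1}
    - {"delta_pos":[6,17.2,0],"dr":[0,0,0],"fingers":1}
    - {"delta_pos":[8,23,0],"dr":[0,0,0],"fingers":1}
    - {"delta_pos":[9.8,28,0],"dr":[0,0,0],"fingers":1}

```text
time: 11.38
tool_pos: [0.526, -0.0188, 0.2211]
tool_rot: [3.141, -0.002, 2.893]
contact_force: [0.7, 0.4, -2.7]
opening: 0.0555
grip_force: 30.0
```

Emit:
step_arm:
  increments:
    - {"delta_pos":[0,0,1],"dr":[0,0,0],"fingers":1}
    - {"delta_pos":[0,0,2.5],"dr":[0,0,0],"fingers":1}
    - {"delta_pos":[0,0,3.8],"dr":[0,0,0],"fingers":1}
    - {"delta_pos":[0,0,3.8],"dr":[0,0,0],"fingers":1}
    - {"delta_pos":[0,0,3.8],"dr":[0,0,0],"fingers":1}

```text
time: 12.0
tool_pos: [0.5273, -0.0222, 0.1837]
tool_rot: [3.142, 0.0, 2.891]
contact_force: [1.0, -0.1, -1.1]
opening: 0.0558
grip_force: 30.0
```

```bash
python3 - <<'E'
from h import *
for i in range(3): s=get("side","s4")
st=robot.observe();p=st["tool_pos"];print(p.round(4),st["contact_force"].round(1))
c=(p[0],p[1],p[2]-.0222);a=np.linspace(0,2*np.pi,200)
for cc,rr,zz in((c,.050,(0,.016)),((.5275,-.0222,.084),.055,(0,.016))):
    pts=np.array([proj("side",(cc[0]+rr*np.cos(k),cc[1]+rr*np.sin(k),cc[2]+z)) for k in a for z in zz]); print(pts.min(0),pts.max(0))
u,v,b=blob(s,"blue",proj("side",(.5275,-.022,.1)),34);print("blue",b)
R["w"]=((0,0,120),(180,90,255)); u,v,b=blob(s,"w",proj("side",c),24);print("white",b)
x=cv2.resize(s[130:225,255:325],None,fx=6,fy=6,interpolation=cv2.INTER_CUBIC)
cv2.imwrite("pics/c5.png",x[:,:,::-1])
E
```

```text
[ 0.5275 -0.0218  0.1842] [ 0.4  0.1 -2.4]
[272.28372505 162.83153067] [308.03870993 184.79333385]
[270.29761882 185.52506273] [308.54748169 209.90343603]
blue (271, 186, 37, 24)
white (273, 153, 35, 33)
```

View pics/c5.png

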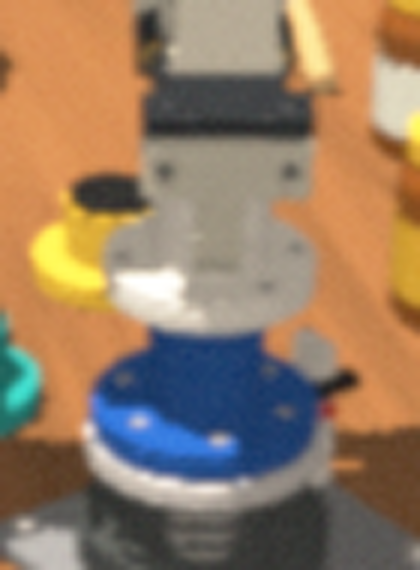

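The crop shows the white hub (centre column 290.0) over the blue one (289.0), about 1 mm to the right, so I'll shift slightly towards -x and lower.

Emit:
step_arm:
  increments:
    - {"delta_pos":[0.05,0,0.4],"dr":[0,0,0],"fingers":1}
    - {"delta_pos":[0.05,0,0.8],"dr":[0,0,0],"fingers":1}
    - {"delta_pos":[0.05,0,1.1],"dr":[0,0,0],"fingers":1}
    - {"delta_pos":[0.05,0,1.4],"dr":[0,0,0],"fingers":1}
    - {"delta_pos":[0.05,0,1.4],"dr":[0,0,0],"fingers":1}

```text
time: 12.78
tool_pos: [0.5265, -0.0213, 0.1694]
tool_rot: [3.142, -0.001, 2.893]
contact_force: [0.1, -0.1, -2.1]
opening: 0.0553
grip_force: 30.0
```

Emit:
step_arm:
  increments:
    - {"delta_pos":[0,0,0.2],"dr":[0,0,0],"fingers":1}
    - {"delta_pos":[0,0,0.4],"dr":[0,0,0],"fingers":1}
    - {"delta_pos":[0,0,0.6],"dr":[0,0,0],"fingers":1}
    - {"delta_pos":[0,0,0.75],"dr":[0,0,0],"fingers":1}
    - {"delta_pos":[0,0,0.75],"dr":[0,0,0],"fingers":1}

```text
time: 13.4
tool_pos: [0.5266, -0.0213, 0.1627]
tool_rot: [3.142, 0.0, 2.893]
contact_force: [-1.6, 0.2, 3.7]
opening: 0.0555
grip_force: 30.0
```

Emit:
step_arm:
  increments:
    - {"delta_pos":[0,0,0],"dr":[0,0,0],"fingers":-1}
    - {"delta_pos":[0,0,0],"dr":[0,0,0],"fingers":-1}
    - {"delta_pos":[0,0,0],"dr":[0,0,0],"fingers":-1}
    - {"delta_pos":[0,0,-1],"dr":[0,0,0],"fingers":-1}
    - {"delta_pos":[0,0,-5],"dr":[0,0,0],"fingers":-1}

```text
time: 14.02
tool_pos: [0.5255, -0.0212, 0.2114]
tool_rot: [-3.141, -0.005, 2.893]
contact_force: [0.8, -0.6, 0.4]
opening: 0.0916
grip_force: 0.0
```

Emit:
step_arm:
  increments:
    - {"delta_pos":[0,0,-4],"dr":[0,0,0],"fingers":-1}
    - {"delta_pos":[0.7,5.5,-4],"dr":[0,0,0],"fingers":-1}
    - {"delta_pos":[1.4,11.5,-4],"dr":[0,0,0],"fingers":-1}
    - {"delta_pos":[2.1,17.5,-4],"dr":[0,0,0],"fingers":-1}
    - {"delta_pos":[2.8,23.5,-4],"dr":[0,0,0],"fingers":-1}

```text
time: 14.65
tool_pos: [0.5576, 0.2152, 0.2532]
tool_rot: [3.141, 0.001, 2.893]
contact_force: [1.3, -0.3, -0.5]
opening: 0.0918
grip_force: 0.0
```

Emit:
step_arm:
  increments:
    - {"delta_pos":[0.9,5,4],"dr":[0,0,0],"fingers":-1}
    - {"delta_pos":[0.95,7.2,9],"dr":[0,0,0],"fingers":-1}
    - {"delta_pos":[0.95,7.2,14],"dr":[0,0,0],"fingers":-1}
    - {"delta_pos":[0.95,7.2,18],"dr":[0,0,0],"fingers":-1}
    - {"delta_pos":[0.95,7.2,20],"dr":[0,0,0],"fingers":-1}

```text
time: 15.28
tool_pos: [0.5649, 0.2853, 0.0501]
tool_rot: [-3.14, -0.003, 2.893]
contact_force: [0.3, -0.2, 0.0]
opening: 0.092
grip_force: 0.0
```

```bash
python3 - <<'E'
from h import *
for i in range(3): s=get("side","s5")
t=get("top","t5")
print(robot.observe()["tool_pos"].round(4))
a=np.linspace(0,2*np.pi,200)
for cc,rr,zz in(((.5275,-.0222,.14),.05,(0,.016)),((.5275,-.0222,.196),0.028,(0,)),((.5275,-.0222,.084),.055,(0,.016))):
    pts=np.array([proj("side",(cc[0]+rr*np.cos(k),cc[1]+rr*np.sin(k),cc[2]+z)) for k in a for z in zz]); print(pts.min(0),pts.max(0))
x=cv2.resize(s[130:225,250:330],None,fx=6,fy=6,interpolation=cv2.INTER_CUBIC)
cv2.imwrite("pics/c6.png",x[:,:,::-1])
E
```

```text
[0.5664 0.2857 0.0531]
[272.24729525 169.63238692] [307.72971963 191.7878742 ]
[280.38249913 160.77206494] [300.49755035 170.07773811]
[270.29761882 185.52506273] [308.54748169 209.90343603]
```

View pics/c6.png

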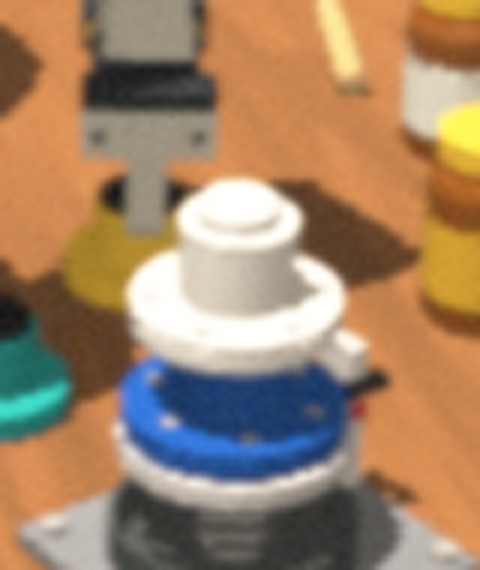

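The crop shows the white hub level on the blue. Its flange bottom is at row 192.3 against 191.8 predicted when home. The gripper is now centred over the yellow cap.

Emit:
step_arm:
  increments:
    - {"delta_pos":[0,0,2],"dr":[0,0,0],"fingers":-1}
    - {"delta_pos":[0,0,3.2],"dr":[0,0,0],"fingers":-1}
    - {"delta_pos":[0,0,3.2],"dr":[0,0,0],"fingers":1}
    - {"delta_pos":[0,0,3.2],"dr":[0,0,0],"fingers":1}
    - {"delta_pos":[0,0,3.2],"dr":[0,0,0],"fingers":1}

```text
time: 16.1
tool_pos: [0.5664, 0.2857, 0.0211]
tool_rot: [3.141, 0.001, 2.893]
contact_force: [0.6, 1.1, 0.5]
opening: 0.0665
grip_force: 0.0
```

Emit:
step_arm:
  increments:
    - {"delta_pos":[0,0,0],"dr":[0,0,0],"fingers":1}
    - {"delta_pos":[0,0,0],"dr":[0,0,0],"fingers":1}
    - {"delta_pos":[0,0,0],"dr":[0,0,0],"fingers":1}
    - {"delta_pos":[0,0,-3],"dr":[0,0,0],"fingers":1}
    - {"delta_pos":[0,0,-9],"dr":[0,0,0],"fingers":1}

```text
time: 16.73
tool_pos: [0.5639, 0.2849, 0.1078]
tool_rot: [-3.138, -0.006, 2.893]
contact_force: [1.6, 0.7, -1.7]
opening: 0.0553
grip_force: 30.0
```

Emit:
step_arm:
  increments:
    - {"delta_pos":[0,0,-6],"dr":[0,0,0],"fingers":1}
    - {"delta_pos":[0,0,-12],"dr":[0,0,0],"fingers":1}
    - {"delta_pos":[0,0,-17],"dr":[0,0,0],"fingers":1}
    - {"delta_pos":[0,0,-17],"dr":[0,0,0],"fingers":1}
    - {"delta_pos":[0,0,-17],"dr":[0,0,0],"fingers":1}

```text
time: 17.35
tool_pos: [0.5653, 0.2854, 0.2786]
tool_rot: [-3.14, -0.002, 2.893]
contact_force: [-0.4, -1.6, -1.8]
opening: 0.0557
grip_force: 30.0
```

Emit:
step_arm:
  increments:
    - {"delta_pos":[-0.7,-6,0],"dr":[0,0,0],"fingers":1}
    - {"delta_pos":[-1.5,-12,0],"dr":[0,0,0],"fingers":1}
    - {"delta_pos":[-2.2,-18,0],"dr":[0,0,0],"fingers":1}
    - {"delta_pos":[-3,-24,0],"dr":[0,0,0],"fingers":1}
    - {"delta_pos":[-3.8,-30,0],"dr":[0,0,0],"fingers":1}

```text
time: 17.98
tool_pos: [0.5275, -0.0162, 0.2778]
tool_rot: [-3.142, -0.004, 2.893]
contact_force: [0.8, -0.1, -1.9]
opening: 0.0555
grip_force: 30.0
```

Emit:
step_arm:
  increments:
    - {"delta_pos":[0,-0.7,1],"dr":[0,0,0],"fingers":1}
    - {"delta_pos":[0,-0.7,2.5],"dr":[0,0,0],"fingers":1}
    - {"delta_pos":[0,-0.7,3.8],"dr":[0,0,0],"fingers":1}
    - {"delta_pos":[0,-0.7,4.6],"dr":[0,0,0],"fingers":1}
    - {"delta_pos":[0,-0.7,4.6],"dr":[0,0,0],"fingers":1}

```text
time: 18.6
tool_pos: [0.5269, -0.0204, 0.2333]
tool_rot: [3.142, -0.002, 2.894]
contact_force: [-0.3, -0.2, -2.0]
opening: 0.0557
grip_force: 30.0
```

```bash
python3 - <<'E'
from h import *
for i in range(4): s=get("side","s6")
st=robot.observe();p=st["tool_pos"];print(p.round(4),st["contact_force"].round(1))
c=(p[0],p[1],p[2]-.021);a=np.linspace(0,2*np.pi,200)
for cc,rr,zz in((c,.045,(0,.016)),((.527,-.0217,.14),.05,(0,.016))):
    pts=np.array([proj("side",(cc[0]+rr*np.cos(k),cc[1]+rr*np.sin(k),cc[2]+z)) for k in a for z in zz]); print(pts.min(0),pts.max(0))
R["yellow"]=((18,100,60),(36,255,255));u,v,b=blob(s,"yellow",proj("side",c),22);print("yellow",b)
R["w"]=((0,0,120),(180,90,255)); u,v,b=blob(s,"w",proj("side",(.527,-.022,.148)),22);print("white",b)
u,v,b=blob(s,"blue",proj("side",(.527,-.022,.092)),32);print("blue",b)
x=cv2.resize(s[115:215,250:330],None,fx=6,fy=6,interpolation=cv2.INTER_CUBIC)
cv2.imwrite("pics/c7.png",x[:,:,::-1])
E
```

```text
[ 0.5275 -0.0212  0.2347] [ 0.2 -0.6 -2.2]
[274.26401716 147.20933113] [307.06124189 167.05871568]
[272.03145865 169.57323981] [307.50540303 191.72103234]
yellow (274, 145, 32, 23)
white (271, 167, 40, 26)
blue (271, 191, 37, 19)
```

View pics/c7.png

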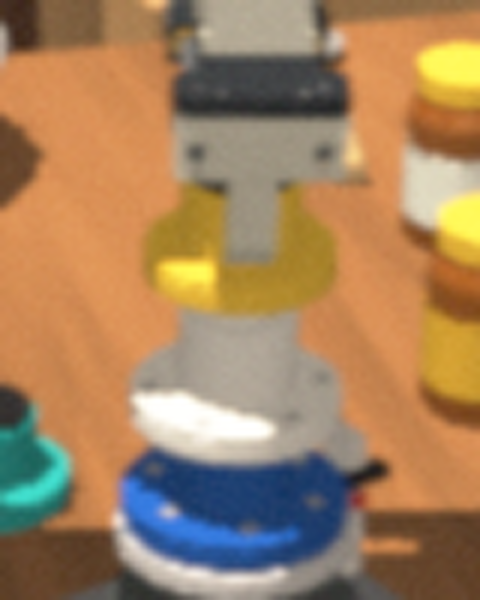

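The crop shows the yellow cap (145..335) above the white hub (130..340), in the relation predicted for aligned axes. Lowering.

Emit:
step_arm:
  increments:
    - {"delta_pos":[0,0,0.4],"dr":[0,0,0],"fingers":1}
    - {"delta_pos":[0,0,0.8],"dr":[0,0,0],"fingers":1}
    - {"delta_pos":[0,0,1.0],"dr":[0,0,0],"fingers":1}
    - {"delta_pos":[0,0,1.2],"dr":[0,0,0],"fingers":1}
    - {"delta_pos":[0,0,1.2],"dr":[0,0,0],"fingers":1}

```text
time: 19.42
tool_pos: [0.527, -0.0214, 0.222]
tool_rot: [3.142, -0.0, 2.893]
contact_force: [0.2, 1.3, -1.5]
opening: 0.0552
grip_force: 30.0
```

Emit:
step_arm:
  increments:
    - {"delta_pos":[0,0,0.15],"dr":[0,0,0],"fingers":1}
    - {"delta_pos":[0,0,0.3],"dr":[0,0,0],"fingers":1}
    - {"delta_pos":[0,0,0.45],"dr":[0,0,0],"fingers":1}
    - {"delta_pos":[0,0,0.55],"dr":[0,0,0],"fingers":1}
    - {"delta_pos":[0,0,0.55],"dr":[0,0,0],"fingers":1}

```text
time: 20.05
tool_pos: [0.5271, -0.0215, 0.2167]
tool_rot: [3.141, 0.0, 2.893]
contact_force: [0.5, -0.2, -1.2]
opening: 0.0556
grip_force: 30.0
```

Not quite in contact yet; ease down another 1 mm.

Emit:
step_arm:
  increments:
    - {"delta_pos":[0,0,0.05],"dr":[0,0,0],"fingers":1}
    - {"delta_pos":[0,0,0.1],"dr":[0,0,0],"fingers":1}
    - {"delta_pos":[0,0,0.1],"dr":[0,0,0],"fingers":1}
    - {"delta_pos":[0,0,0.1],"dr":[0,0,0],"fingers":1}
    - {"delta_pos":[0,0,0.1],"dr":[0,0,0],"fingers":1}

```text
time: 20.68
tool_pos: [0.5273, -0.0215, 0.2167]
tool_rot: [3.142, 0.001, 2.893]
contact_force: [-2.5, 1.2, 5.9]
opening: 0.0556
grip_force: 30.0
```

Emit:
step_arm:
  increments:
    - {"delta_pos":[0,0,0],"dr":[0,0,0],"fingers":-1}
    - {"delta_pos":[0,0,0],"dr":[0,0,0],"fingers":-1}
    - {"delta_pos":[0,0,0],"dr":[0,0,0],"fingers":-1}
    - {"delta_pos":[0,0,-1],"dr":[0,0,0],"fingers":-1}
    - {"delta_pos":[0,0,-5],"dr":[0,0,0],"fingers":-1}

```text
time: 21.3
tool_pos: [0.5261, -0.0213, 0.2649]
tool_rot: [-3.141, -0.005, 2.893]
contact_force: [0.6, 0.6, 0.5]
opening: 0.0918
grip_force: 0.0
```

Emit:
step_arm:
  increments:
    - {"delta_pos":[0,0,-1],"dr":[0,0,0],"fingers":-1}
    - {"delta_pos":[0,0,-1],"dr":[0,0,0],"fingers":1}
    - {"delta_pos":[0,0,-1],"dr":[0,0,0],"fingers":1}
    - {"delta_pos":[0,0,-1],"dr":[0,0,0],"fingers":1}
    - {"delta_pos":[0,0,-1],"dr":[0,0,0],"fingers":1}

```text
time: 21.92
tool_pos: [0.5269, -0.0214, 0.2751]
tool_rot: [3.142, -0.001, 2.893]
contact_force: [-0.3, 0.3, 0.0]
opening: 0.0561
grip_force: 0.0
```

Emit:
step_arm:
  increments:
    - {"delta_pos":[0,0,0],"dr":[0,0,0],"fingers":1}
    - {"delta_pos":[0,0,0],"dr":[0,0,0],"fingers":1}
    - {"delta_pos":[0,0,0],"dr":[0,0,0],"fingers":1}
    - {"delta_pos":[0,0,0],"dr":[0,0,0],"fingers":1}
    - {"delta_pos":[0,0,0],"dr":[0,0,0],"fingers":1}

```text
time: 22.55
tool_pos: [0.5271, -0.0214, 0.2757]
tool_rot: [3.142, 0.0, 2.893]
contact_force: [0.9, -0.5, -0.3]
opening: 0.0062
grip_force: 0.0
```

```bash
python3 - <<'E'
from h import *
s=get("side","s7")
st=robot.observe();print(st["tool_pos"].round(4),st["opening"],st["contact_force"].round(1))
for z in(.084,.14,.196): print(proj("side",(.527,-.0217,z)))
x=cv2.resize(s[115:225,250:330],None,fx=5,fy=5,interpolation=cv2.INTER_CUBIC)
cv2.imwrite("pics/c8.png",x[:,:,::-1])
a=np.linspace(0,2*np.pi,200)
pts=np.array([proj("side",(.527+.045*np.cos(k),-.0217+.045*np.sin(k),.196)) for k in a]); print("pred yellow bottom",pts.max(0))
R["yellow"]=((18,100,60),(36,255,255));print(blob(s,"yellow",proj("side",(.527,-.0217,.204)),24))
E
```

```text
[ 0.5271 -0.0215  0.2757] 0.0029407474633237757 [-0.3 -1.1 -0.3]
[289.06696373 199.66976641]
[289.62891377 182.82026104]
[290.21365543 165.28737189]
pred yellow bottom [306.38408866 172.96328377]
(289.4676658340272, 161.59200666111573, (274, 150, 32, 24))
```

View pics/c8.png

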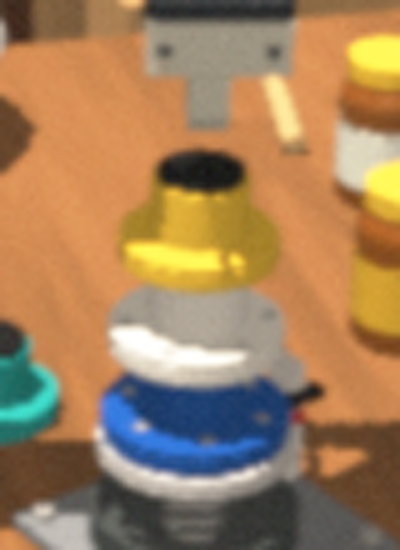

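The stack is seated and level (yellow flange bottom at row 173.5, 173.0 predicted) and the shut fingers are centred above the pad. Starting the press.

Emit:
step_arm:
  increments:
    - {"delta_pos":[0,0,0.8],"dr":[0,0,0],"fingers":1}
    - {"delta_pos":[0,0,1.6],"dr":[0,0,0],"fingers":1}
    - {"delta_pos":[0,0,2.3],"dr":[0,0,0],"fingers":1}
    - {"delta_pos":[0,0,2.5],"dr":[0,0,0],"fingers":1}
    - {"delta_pos":[0,0,2.7],"dr":[0,0,0],"fingers":1}

```text
time: 23.22
tool_pos: [0.5272, -0.0214, 0.2495]
tool_rot: [3.141, 0.001, 2.893]
contact_force: [-2.8, 1.1, 9.0]
opening: 0.0002
grip_force: 3.7
```

Emit:
step_arm:
  increments:
    - {"delta_pos":[0,0,0.2],"dr":[0,0,0],"fingers":1}
    - {"delta_pos":[0,0,0.5],"dr":[0,0,0],"fingers":1}
    - {"delta_pos":[0,0,0.8],"dr":[0,0,0],"fingers":1}
    - {"delta_pos":[0,0,1.0],"dr":[0,0,0],"fingers":1}
    - {"delta_pos":[0,0,1.0],"dr":[0,0,0],"fingers":1}

```text
time: 23.85
tool_pos: [0.5273, -0.0214, 0.2402]
tool_rot: [3.141, 0.002, 2.893]
contact_force: [-2.6, 0.5, 10.3]
opening: 0.0002
grip_force: 4.6
```

Emit:
step_arm:
  increments:
    - {"delta_pos":[0,0,0.3],"dr":[0,0,0],"fingers":1}
    - {"delta_pos":[0,0,0.6],"dr":[0,0,0],"fingers":1}
    - {"delta_pos":[0,0,0.9],"dr":[0,0,0],"fingers":1}
    - {"delta_pos":[0,0,1.1],"dr":[0,0,0],"fingers":1}
    - {"delta_pos":[0,0,1.1],"dr":[0,0,0],"fingers":1}

```text
time: 24.48
tool_pos: [0.5275, -0.0215, 0.2297]
tool_rot: [3.141, 0.003, 2.893]
contact_force: [-3.9, 0.7, 12.3]
opening: 0.0001
grip_force: 6.2
```

```bash
python3 - <<'E'
from h import *
s=get("side","s8"); s0=cv2.imread("pics/s7.png")[:,:,::-1]
st=robot.observe();print(st["tool_pos"].round(4),st["contact_force"].round(1))
R["yellow"]=((18,100,60),(36,255,255))
def bot(im,c,n,r):
    b=blob(im,c,n,r)[2]; return b
q=proj("side",(.527,-.0217,.204));print(bot(s0,"yellow",q,24),bot(s,"yellow",q+[0,5],24))
q=proj("side",(.527,-.0217,.092));print(bot(s0,"blue",q,30),bot(s,"blue",q+[0,6],30))
for d in(.016,.021,.026): print(d,proj("side",(.527,-.0217,.196-d))-proj("side",(.527,-.0217,.196)))
x=cv2.hconcat([cv2.resize(i[165:225,290:330],None,fx=9,fy=9,interpolation=cv2.INTER_CUBIC) for i in (s0,s)])
cv2.imwrite("pics/c9.png",x[:,:,::-1])
E
```

```text
[ 0.5275 -0.0215  0.2298] [-3.5  0.5 13.6]
(274, 150, 32, 24) (274, 156, 32, 24)
(271, 191, 37, 19) (270, 197, 38, 19)
0.016 [-0.16947511  5.08154018]
0.021 [-0.22203637  6.6575366 ]
0.026 [-0.27440907  8.22787915]
```

View pics/c9.png

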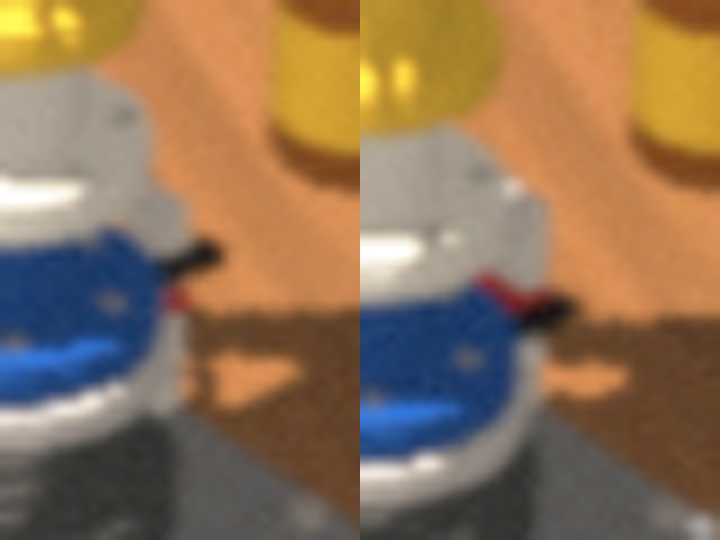

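The pointer tip dropped from row 245 to 305 in the crop, which is 6.7 px or about 21 mm. It now sits at the red band. Holding here.

Emit:
step_arm:
  increments:
    - {"delta_pos":[0,0,0.05],"dr":[0,0,0],"fingers":1}
    - {"delta_pos":[0,0,0.05],"dr":[0,0,0],"fingers":1}
    - {"delta_pos":[0,0,0.05],"dr":[0,0,0],"fingers":1}
    - {"delta_pos":[0,0,0.05],"dr":[0,0,0],"fingers":1}
    - {"delta_pos":[0,0,0.05],"dr":[0,0,0],"fingers":1}

```text
time: 25.15
tool_pos: [0.5276, -0.0215, 0.2294]
tool_rot: [3.141, 0.003, 2.893]
contact_force: [-4.8, 0.5, 12.6]
opening: 0.0004
grip_force: 6.3
```

Emit:
step_arm:
  increments:
    - {"delta_pos":[0,0,0],"dr":[0,0,0],"fingers":1}
    - {"delta_pos":[0,0,0],"dr":[0,0,0],"fingers":1}
    - {"delta_pos":[0,0,0],"dr":[0,0,0],"fingers":1}
    - {"delta_pos":[0,0,0],"dr":[0,0,0],"fingers":1}
    - {"delta_pos":[0,0,0],"dr":[0,0,0],"fingers":1}

```text
time: 25.78
tool_pos: [0.5276, -0.0215, 0.2294]
tool_rot: [3.141, 0.003, 2.893]
contact_force: [-4.7, 1.1, 13.1]
opening: 0.0001
grip_force: 6.3
```

Emit:
step_arm:
  increments:
    - {"delta_pos":[0,0,0],"dr":[0,0,0],"fingers":1}
    - {"delta_pos":[0,0,0],"dr":[0,0,0],"fingers":1}
    - {"delta_pos":[0,0,0],"dr":[0,0,0],"fingers":1}
    - {"delta_pos":[0,0,0],"dr":[0,0,0],"fingers":1}
    - {"delta_pos":[0,0,0],"dr":[0,0,0],"fingers":1}

```text
time: 26.4
tool_pos: [0.5275, -0.0215, 0.2294]
tool_rot: [3.141, 0.003, 2.893]
contact_force: [-3.5, 1.1, 12.7]
opening: 0.0007
grip_force: 6.3
```

Emit:
step_arm:
  increments:
    - {"delta_pos":[0,0,-0.4],"dr":[0,0,0],"fingers":1}
    - {"delta_pos":[0,0,-0.8],"dr":[0,0,0],"fingers":1}
    - {"delta_pos":[0,0,-1.2],"dr":[0,0,0],"fingers":1}
    - {"delta_pos":[0,0,-1.6],"dr":[0,0,0],"fingers":1}
    - {"delta_pos":[0,0,-2.0],"dr":[0,0,0],"fingers":1}

```text
time: 27.02
tool_pos: [0.5272, -0.0214, 0.2483]
tool_rot: [3.141, 0.001, 2.893]
contact_force: [-2.3, 1.3, 5.3]
opening: 0.0005
grip_force: 2.3
```

Emit:
step_arm:
  increments:
    - {"delta_pos":[0,0,-0.4],"dr":[0,0,0],"fingers":1}
    - {"delta_pos":[0,0,-1],"dr":[0,0,0],"fingers":1}
    - {"delta_pos":[0,0,-3],"dr":[0,0,0],"fingers":1}
    - {"delta_pos":[0,0,-5],"dr":[0,0,0],"fingers":1}
    - {"delta_pos":[0,0,-6],"dr":[0,0,0],"fingers":1}

```text
time: 27.65
tool_pos: [0.5275, -0.0215, 0.3081]
tool_rot: [3.141, 0.001, 2.893]
contact_force: [0.3, -0.0, -0.6]
opening: 0.0006
grip_force: 0.0
```

```bash
python3 - <<'E'
from h import *
for i in range(3): s=get("side","s9")
st=robot.observe();print(st["time"],st["tool_pos"].round(4),st["contact_force"].round(1))
R["yellow"]=((18,100,60),(36,255,255))
s0=cv2.imread("pics/s7.png")[:,:,::-1]
for im in(s0,s):
    print(blob(im,"yellow",proj("side",(.527,-.0217,.204)),24)[2],blob(im,"blue",proj("side",(.527,-.0217,.092)),30)[2])
E
```

```text
27.8 [ 0.5272 -0.0215  0.3071] [-0.7  0.8  0.6]
(274, 150, 32, 24) (271, 191, 37, 19)
(274, 149, 32, 25) (271, 191, 37, 19)
```

```bash
python3 -c "
from cell import robot
print(robot.hand_in())"
```

```text
the job is handed in; nothing more can be done
None
```

The blue, white and yellow parts are stacked and seated, the pedestal was pressed about 21 mm to the red mark and held for about 1.9 s, and it came all the way back up with the stack in place; the job was handed in at 27.8 s (no verdict was returned).

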